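# Load the slide carrier and knock its lock pin home

### The arm

A 6-joint arm with a two-finger parallel gripper is mounted at the origin on the work surface. World frame = base frame: x ahead of the robot, y to its left, z up, the work surface at z = 0. Lengths are in m, angles in rad, forces in N, time in s.
With the tool pointing down it reaches from about 0.3 to 0.775 m from the base axis. Payload 14.6 kg.
Tool frame: the origin (TCP) lies at the centre of the arm's flange, where the gripper is bolted on; the fingertips stand 199 mm ahead of it and the grasp point (between the pads) lies ctrl.tcp_to_grasp ahead of it (ctrl.tcp_to_grasp is the distance from the TCP to the grasp point, in m); z points along the fingers, y is the line along which they close (so a half turn about z gives the same grasp; the last joint's range is limited). The gripper opens to 94 mm and grips with 3 to 60 N. Pads are 16 mm wide; open, the fingers measure 119 mm over their backs; the gripper's body (75 mm by 177 mm) begins 78 mm behind the grasp point.
Start: joints at [-1.368, 0.3, 1.521, -0, 1.321, -0.067], TCP at [0.147, -0.53, 0.405] pointing down, gripper open.
Joint ranges: [-3.03, 3.03], [-0.79, 2.21], [0.23, 2.52], [-1.04, 4.18], [0, 3.07], [-2.55, 2.55]. Speed limits (rad/s): [2.22, 2.22, 2.57, 3.14, 3.14, 3.14].

### API

Orientations are given as [roll, pitch, yaw] about the fixed x, y, z axes, in that order (R = Rz(yaw) Ry(pitch) Rx(roll)).
In Python, from station import ctrl gives the robot as it stands. The module is installed in compiled form; this text tells all that it offers.
- The arm moves only by the shell command python3 -m jog 'ROWS' [OPENING] [FORCE]. ROWS is JSON, a list of rows, each a list of 6 numbers: the shift along the tool's x, y, z in cm, then the turn, a rotation vector about the tool's x, y, z in rad. In form: [[tx, ty, tz, ax, ay, az], ...]. A call has 1 to 8 rows; each row is the pose to reach, as a shift and turn from the pose commanded when the call began, along the tool's axes at that moment; what a row does not reach only later rows make up. A row lasts 1/10 s, in which the tool goes at most 50 mm and 8.59 degrees, less where a joint would pass 70% of its speed; a pose out of reach is approached as far as the arm can. A call with a gripper value outside its range is refused whole. OPENING is the opening in per cent of the stroke, from 0 (shut) to 100 (fully open), set as the call begins (- or left out, the last holds). The fingers move at their own pace and stop on an object; FORCE is the grip in N (left out, the last holds). Time passes only in rows, so rows that repeat a pose let the fingers close. It gives the time, the measured TCP pose, the force, the opening and the grip force at its end, in the units of the state.
- ctrl.get_obs(): the state, without advancing time (a new reading comes with each control period).
- ctrl.camera(name): name is "scene" or "side" or "wrist"; returns a dict with "img" (400x640x3 uint8, blue, green, red), "intrinsics" (3x3 intrinsics, pixels), "R" (3x3) and "t" (3): a world point X has camera coordinates R X + t. Camera axes: x right, y down, z forward; pixel columns grow to the right and rows downward; lengths in m; the calibration is good to about 2 mm. A picture is of the moment at which its call begins. There is no depth.
- ctrl.hand_in(): hands the job in; it is judged then, once.
The state is a dict: "time_s": time; "qpos": joint angles; "joint_vel": joint speeds; "tau": joint torques, N m; "ee_pos": TCP position; "eef_rot": TCP orientation; "force": force on the tool from outside, world axes, zero at the start; "moment": the same for the moment, N m; "grip_width": finger opening in m; "grip_force": force on a finger pad.
Only numpy, scipy, OpenCV 4.12 (cv2) and the standard library are available. Lean on these libraries where they do the work, as an engineer would, in place of code of your own. Each camera call takes 0.05 s, during which the arm holds its last target. There are 200 camera calls.

### The job

Get the slide carrier ready for transport: set the large green slide case squarely on the carrier's black pad and then the small yellow case squarely in the middle on top of it, right way up and with nothing overhanging. Then, holding the mallet by its handle, knock the red sprung lock pin fully home with a brisk blow of the mallet head (no slow press, and no pushing the pin with the gripper), and stand the mallet back on its head on the blue mat. Do not hit the cases with the mallet, and leave the other things on the bench where they are.

Things in the scene. Friction and masses are not known exactly. Their poses are not given: they have to be found in the camera images.
- large_case: Large green slide case, a closed box 66 mm (its x) by 150 mm (its y, long axis) by 38 mm high, 0.35 kg. Origin: centre of its underside, z up. Starts loose on the bench to the robot's right; the two cases may be in either place.
- small_case: Small yellow slide case, a closed box 42 mm (x) by 90 mm (y, long axis) by 34 mm high, about 0.16 kg. Origin: centre of its underside, z up.
- carrier: Fixed aluminium carrier plate 124 mm (x) by 330 mm (y, from -110 to +220 mm) by 12 mm thick. It has the black load pad round its origin (see pad) and, centred at y = +170 mm, a blue pin housing 60 x 60 mm, its top 57 mm above the bench. Origin: on the bench under the pad's centre, z up.
- pad (a point): Centre of the top face of the carrier's black rubber pad, 18 mm above the bench; the pad is 104 mm (x) by 190 mm (y). Axes are the carrier's.
- pin_top (a point): Centre of the top of the red lock pin's round head (32 mm across, 10 mm thick), on the carrier's blue housing at carrier x = 0, y = +170 mm; 87 mm above the bench with the pin fully up, 67 mm when fully home, head seated on the housing.
- lock_pin (a joint): How far the lock pin is down, m: 0 fully up, 0.020 fully home (hard stop). It is sprung (150 N/m) and gripped by a stiff detent (about 6 N) that holds it wherever it is left; driving it takes roughly 6 to 13 N. It starts up to 4 mm down. A brisk blow moves it at more than 50 mm/s.
- mallet: Mallet, 0.4 kg, 190 mm long. Round head 60 mm across, 76 mm tall, white faces at both ends, axis = body z. Square wooden handle 24 x 24 mm along -x, to x = -160 mm, centreline at z = +38 mm. Origin: centre of the lower face, on which it stands on the mat, handle level, pointing roughly to the robot; it balances some 15 mm from the head axis towards the handle.
- mallet_grip (a point): A good place to grip the mallet's handle: on the handle's centreline, 55 mm from the head's axis and 38 mm above the lower face. Axes are the mallet's.
- mat: Fixed blue mat 280 mm (x) by 150 mm (y) by 4 mm thick, the mallet's place. Origin: centre of its underside, on the bench.
- petri_dishes: Bystander: glass dishes, 90 mm across, 44 mm high in all (one rigid stack), near the carrier on the robot's side. Origin: centre of underside.
- pink_bottle: Bystander: pink water bottle, 68 mm across, 200 mm high, beyond the carrier. Origin: centre of underside.
- amber_jar: Bystander: amber jar, 70 mm across, 100 mm high, beyond the carrier. Origin: centre of underside.
- reagent: Bystander: amber bottle with yellow cap, 60 mm across, 140 mm high, beyond the cases. Origin: centre of underside.
- beaker: Bystander: glass beaker, 70 mm across, 90 mm high, beyond the carrier. Origin: centre of underside.
Mind the look-alikes: they are no part of the job. Several things have the shape of the small_case; the one meant has the colours described above.

How it is judged:
By the outcome, as a careful person would: the job done as asked, in the order asked, and still so for the second after the job is handed in, with the robot touching nothing.
It also fails if it takes over 67 s, if anything falls off the work surface, if the arm or the gripper's body presses on something with over 40 N, if the wrist force passes 120 N, or if a joint passes its speed limit or range.

## Working session

There is one attempt and no reset: what is moved stays moved. The work goes in short steps, Python scripts to look and compute and a shell command to move; the robot and the scene stay as the last step left them, time stands still between calls to the robot, and variables do not carry over. Pictures are saved under pics/ and viewed, at most 12 in all, crops included, and the job is handed in when it is done.

```bash
ls; mkdir -p pics
python3 - <<'E'
from station import ctrl
import cv2,numpy as np,pickle
o=ctrl.get_obs();print({k:np.round(v,3) for k,v in o.items()},ctrl.tcp_to_grasp)
for n in ["scene","side"]:
    c=ctrl.camera(n);cv2.imwrite(f"pics/{n}0.png",c["img"]);pickle.dump(c,open(f"{n}0.pkl","wb"))
    print(n,np.round(-c["R"].T@c["t"],3),np.round(c["R"],2).tolist())
E
```

```text
pics
{'time_s': np.float64(0.0), 'qpos': array([-1.368,  0.3  ,  1.522,  0.   ,  1.321, -0.067]), 'joint_vel': array([-0.002,  0.   , -0.   ,  0.   , -0.001, -0.001]), 'tau': array([-0.0000e+00, -5.3181e+01, -3.5274e+01,  7.1000e-02,  2.4000e-02,
       -0.0000e+00]), 'ee_pos': array([ 0.147, -0.53 ,  0.404]), 'eef_rot': array([-3.14, -0.  ,  0.27]), 'force': array([-0.385,  0.047,  0.115]), 'moment': array([-0.033, -0.029,  0.03 ]), 'grip_force': np.float64(0.0), 'grip_width': np.float64(0.093)} 0.1804
scene [1.045 0.313 1.077] [[-0.61, 0.79, 0.01], [0.68, 0.53, -0.5], [-0.41, -0.3, -0.87]]
side [ 0.452 -1.077  0.655] [[1.0, -0.09, 0.03], [-0.02, -0.48, -0.88], [0.09, 0.87, -0.48]]
```

View pics/scene0.png

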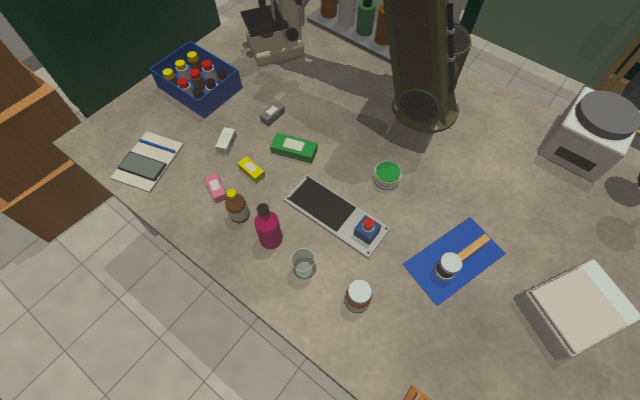

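View pics/side0.png

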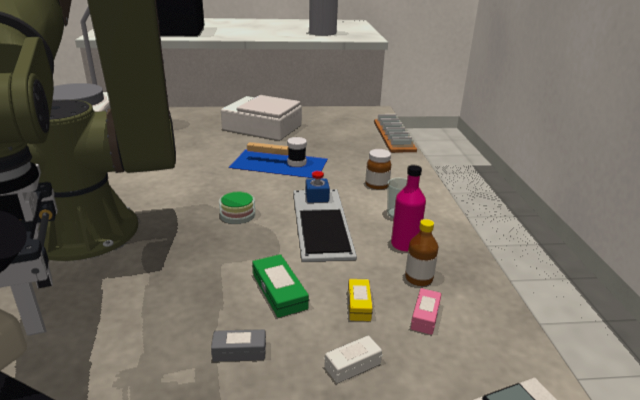

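Scene view: the large green case is at (294,147) and the carrier pad at (321,203). The red pin is at (368,224) and the mallet head at (449,264), with its handle pointing to (488,240).
Candidates for the small case are yellow (251,168), pink (215,187), white (226,139) and grey (272,114). I choose yellow by its colour. Next I fit the poses and check them in one crop.

```bash
cat > h.py <<'E'
import cv2,numpy as np,pickle
from scipy.optimize import minimize
def proj(c,X):
    p=np.atleast_2d(X)@c["R"].T+c["t"]; q=p@np.array(c["intrinsics"]).T; return q[:,:2]/q[:,2:]
def back(c,uv,z):
    d=c["R"].T@np.linalg.inv(c["intrinsics"])@np.array([uv[0],uv[1],1.]); o=-c["R"].T@c["t"]; return o+d*(z-o[2])/d[2]
def mask(c,roi,lo,hi):
    x0,y0,x1,y1=roi; h=cv2.cvtColor(c["img"],cv2.COLOR_BGR2HSV); m=cv2.inRange(h,np.array(lo),np.array(hi))
    k=np.zeros_like(m);k[y0:y1,x0:x1]=m[y0:y1,x0:x1]
    n,l,s,_=cv2.connectedComponentsWithStats(k); return (l==1+np.argmax(s[1:,4])).astype(np.uint8)
def hullmask(pts,S=4):
    m=np.zeros((400*S,640*S),np.uint8);cv2.fillConvexPoly(m,cv2.convexHull(np.round((pts+.5)*S).astype(np.int32)),1);return m
def box(p,dx,dy,z0,z1,xc=0,yc=0):
    x,y,a=p;c,s=np.cos(a),np.sin(a);L=[[xc+i*dx/2,yc+j*dy/2] for i in(-1,1) for j in(-1,1)]
    return np.array([[x+c*u-s*v,y+s*u+c*v,z] for u,v in L for z in(z0,z1)])
def fit(views,shape,p0):
    # views: list of (cam,mask); maximise mean IoU of hulls
    T=[]
    for c,m in views:
        pts=cv2.findNonZero(m)[:,0].astype(float);pp=np.vstack([pts+d for d in([-.5,-.5],[.5,-.5],[.5,.5],[-.5,.5])])
        T.append((c,hullmask(pp)))
    def f(p):
        r=0
        for c,t in T:
            h=hullmask(proj(c,box(p,*shape)));r+=1-(h&t).sum()/max(1,(h|t).sum())
        return r/len(T)
    best=min((minimize(f,[p0[0],p0[1],p0[2]+d],method="Nelder-Mead",options=dict(initial_simplex=[[p0[0]+a,p0[1]+b,p0[2]+d+e] for a,b,e in((0,0,0),(.02,0,0),(0,.02,0),(0,0,.3))])) for d in np.arange(0,3.1,.5)),key=lambda r:r.fun)
    return best.x,best.fun
E
python3 - <<'E'
from h import *
sc,si=[pickle.load(open(f"{n}0.pkl","rb")) for n in("scene","side")]
G=[(45,100,40),(75,255,255)];Y=[(22,150,80),(34,255,255)];K=[(0,0,0),(180,120,60)]
v=[(sc,mask(sc,(262,125,325,170),*G)),(si,mask(si,(240,245,320,325),*G))]
g=fit(v,(.066,.150,0,.038),[*back(sc,(294,147),.03)[:2],0]);print("green",g)
w=[(sc,mask(sc,(235,150,268,185),*Y)),(si,mask(si,(340,270,380,325),*Y))]
y=fit(w,(.042,.090,0,.034),[*back(sc,(251,168),.03)[:2],0]);print("yellow",y)
k=[(sc,mask(sc,(280,170,362,235),*K)),(si,mask(si,(295,200,355,260),*K))]
p=fit(k,(.104,.190,.0175,.018),[*back(sc,(321,203),.018)[:2],0]);print("pad",p)
for c,r in((sc,(355,210,382,240)),(si,(305,168,330,185))):
    h=cv2.cvtColor(c["img"],cv2.COLOR_BGR2HSV);hh=h.copy();hh[...,0]=(h[...,0].astype(int)+90)%180
    c2=dict(c);m=cv2.inRange(hh,(80,150,80),(100,255,255));q=np.zeros_like(m);x0,y0,x1,y1=r;q[y0:y1,x0:x1]=m[y0:y1,x0:x1]
    pt=cv2.findNonZero(q)[:,0];print("pin",pt.min(0),pt.max(0),pt.mean(0),back(c,pt.mean(0),.078))
for n,uv,z in(("head",(451,259),.08),("hend",(488,239),.042),("dish",(388,169),.044),("pink",(270,243),0),("jar",(359,300),0),("beaker",(303,272),0),("reag",(239,215),0),("mat",(454,260),.004)):print(n,back(sc,uv,z).round(3))
im=sc["img"].copy()
for P in(box(g[0],.066,.15,.038,.038),box(y[0],.042,.09,.034,.034),box(p[0],.104,.19,.018,.018),box(p[0],.124,.33,.012,.012,0,.055)):
    for q in proj(sc,P):cv2.circle(im,tuple(int(round(t*16)) for t in q),8,(255,0,255),-1,shift=4)
cv2.imwrite("pics/crop1.png",cv2.resize(im[100:300,200:500],None,fx=2.66,fy=2.66,interpolation=cv2.INTER_CUBIC))
E
```

```text
green (array([ 0.46150766, -0.2565697 ,  0.34136656]), np.float64(0.15849346306558248))
yellow (array([ 0.61749788, -0.31269486, -0.11549293]), np.float64(0.09239504089939848))
pad (array([ 0.57392005, -0.04927867,  3.14904125]), np.float64(0.03199763470642508))
pin [364 218] [373 227] [368.5 222.5] [0.56786422 0.11967964 0.078     ]
pin [312 171] [323 178] [317.52857143 174.37142857] [0.57346695 0.13052041 0.078     ]
head [0.522 0.364 0.08 ]
hend [0.378 0.422 0.042]
dish [0.352 0.054 0.044]
pink [ 0.771 -0.092  0.   ]
jar [0.748 0.221 0.   ]
beaker [0.781 0.044 0.   ]
reag [ 0.76  -0.233  0.   ]
mat [0.479 0.376 0.004]
```

View pics/crop1.png

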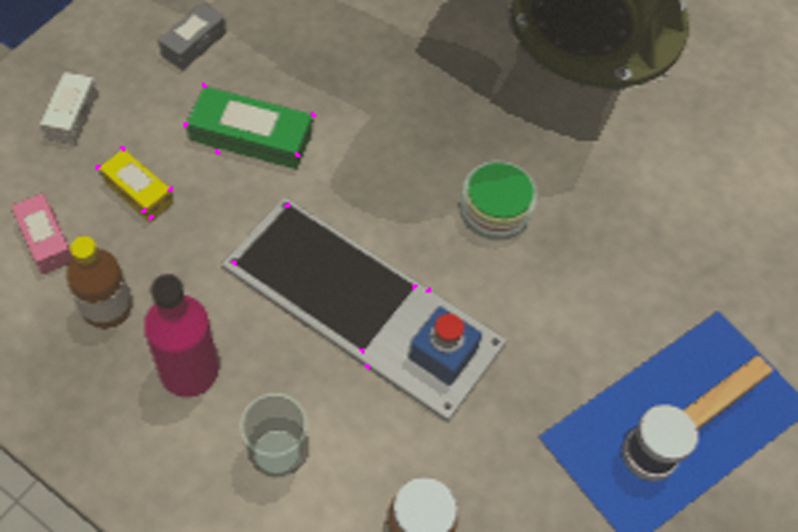

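The crop confirms the picks: green box at (249,125), the yellow small case at (135,180), both with white labels up, and the pad and pin as expected. The fitted pad corners match. Now I go above the green case.

```bash
cat > go.py <<'E'
import sys,numpy as np
from station import ctrl
from scipy.spatial.transform import Rotation as R
def row(x,y,z,psi):
    o=ctrl.get_obs();A=R.from_euler("xyz",o["eef_rot"]);B=R.from_euler("xyz",[np.pi,0,psi])
    d=A.inv().apply(np.array([x,y,z+ctrl.tcp_to_grasp])-o["ee_pos"])*100
    rv=(A.inv()*B).as_rotvec();n=np.linalg.norm(d)/5,np.linalg.norm(rv)/.15
    print("row",d.round(2),rv.round(3),"rows>=",np.round(max(n),1),"grasp",(o["ee_pos"]+A.apply([0,0,ctrl.tcp_to_grasp])).round(4),"psi",o["eef_rot"].round(3))
    print("t",round(float(o["time_s"]),2),"F",o["force"].round(1),"w",round(float(o["grip_width"]),4),"q",o["qpos"].round(2))
if __name__=="__main__":row(*map(float,sys.argv[1:5]))
E
python3 go.py .46 -.257 .2 1.91
```

```text
row [ 37.49 -17.97   2.4 ] [-1.00e-03 -1.00e-03 -1.64e+00] rows>= 10.9 grasp [ 0.1465 -0.5299  0.2237] psi [-3.141 -0.     0.27 ]
t 0.1 F [0.4 0.5 0.7] w 0.0938 q [-1.37  0.3   1.52 -0.    1.32 -0.07]
```

```bash
python3 -m jog '[[37.5,-18,2.4,0,0,-1.64],[37.5,-18,2.4,0,0,-1.64],[37.5,-18,2.4,0,0,-1.64],[37.5,-18,2.4,0,0,-1.64],[37.5,-18,2.4,0,0,-1.64],[37.5,-18,2.4,0,0,-1.64],[37.5,-18,2.4,0,0,-1.64],[37.5,-18,2.4,0,0,-1.64]]' 100; python3 go.py .46 -.257 .2 1.91
```

```text
time_s: 0.9
ee_pos: [0.4487, -0.2659, 0.3814]
eef_rot: [-3.141, -0.0, 1.476]
force: [0.9, -1.2, -0.4]
grip_width: 0.0939
grip_force: 0.0
row [0.99 1.04 0.1 ] [-0.    -0.    -0.434] rows>= 2.9 grasp [ 0.4487 -0.2659  0.201 ] psi [-3.141 -0.     1.476]
t 0.9 F [ 0.9 -1.2 -0.4] w 0.0939 q [-0.61  0.26  1.63 -0.    1.25 -0.51]
```

```bash
python3 -m jog '[[0.5,0.5,0.1,0,0,-0.4],[0.5,0.5,0.1,0,0,-0.4],[0.5,0.5,0.1,0,0,-0.4],[0.5,0.5,0.1,0,0,-0.4],[0.5,0.5,0.1,0,0,-0.4]]' >/dev/null; python3 go.py .46 -.257 .2 1.91
python3 - <<'E'
from h import *
from station import ctrl
c=ctrl.camera("wrist");pickle.dump(c,open("w1.pkl","wb"));print((-c["R"].T@c["t"]).round(3),proj(c,box([.4615,-.2566,.341],.066,.15,.038,.038)).round())
cv2.imwrite("pics/w1.png",c["img"])
E
```

```text
row [0.38 0.85 0.01] [-0.    -0.    -0.043] rows>= 0.3 grasp [ 0.4529 -0.2631  0.2001] psi [-3.141 -0.     1.867]
t 1.4 F [-0.   0.4  0.1] w 0.0937 q [-0.6   0.26  1.63 -0.    1.25 -0.89]
[ 0.432 -0.198  0.359] [[294. 254.]
 [294. 254.]
 [284. 103.]
 [284. 103.]
 [358. 251.]
 [358. 251.]
 [356. 100.]
 [356. 100.]]
```

View pics/w1.png

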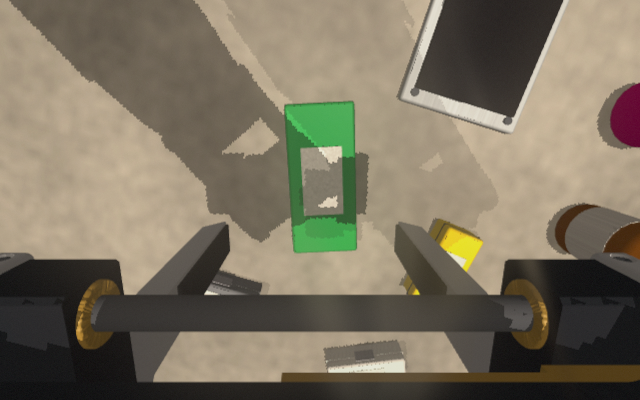

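The wrist view shows the green case's top between (285,102) and (356,250), within about 2 px of the predicted corners. I refine the fit with this view.

```bash
python3 - <<'E'
from h import *
c=pickle.load(open("w1.pkl","rb"))
m=mask(c,(270,85,380,270),(45,80,20),(75,255,255));pt=cv2.findNonZero(m)[:,0];print(pt.min(0),pt.max(0))
g=fit([(c,m)],(.066,.150,0,.038),[.46,-.257,.34]);print(g)
E
python3 go.py .4615 -.2566 .025 1.912
```

```text
[284 101] [356 252]
(array([ 0.46056858, -0.25702956,  0.3441594 ]), np.float64(0.011645379413974477))
row [ 0.38  1.02 17.51] [-0.    -0.    -0.045] rows>= 3.5 grasp [ 0.4529 -0.2632  0.2001] psi [-3.141 -0.     1.867]
t 1.45 F [ 0.3  0.4 -0.9] w 0.0941 q [-0.6   0.26  1.63  0.    1.25 -0.89]
```

```bash
python3 -m jog '[[0.37,0.92,4,0,0,-0.048],[0.37,0.92,9,0,0,-0.048],[0.37,0.92,13,0,0,-0.048],[0.37,0.92,16,0,0,-0.048],[0.37,0.92,17.5,0,0,-0.048],[0.37,0.92,17.5,0,0,-0.048],[0.37,0.92,17.5,0,0,-0.048]]' >/dev/null;python3 go.py .4606 -.257 .025 1.915;  python3 -m jog '[[0,0,0,0,0,0],[0,0,0,0,0,0],[0,0,0,0,0,0],[0,0,0,0,0,0],[0,0,0,0,0,0],[0,0,0,0,0,0],[0,0,0,0,0,0],[0,0,0,0,0,0]]' 0 30; python3 go.py .4606 -.257 .12 1.915
```

```text
row [ 0.01 -0.02  0.08] [0.    0.    0.001] rows>= 0.0 grasp [ 0.4609 -0.2571  0.0258] psi [3.141 0.    1.916]
t 2.15 F [-0.1  0.2  0.4] w 0.0938 q [-0.58  0.51  1.75  0.    0.89 -0.92]
time_s: 2.95
ee_pos: [0.4608, -0.2569, 0.2061]
eef_rot: [3.141, 0.001, 1.918]
force: [-1.0, 1.7, 6.1]
grip_width: 0.0657
grip_force: 30.0
row [-0.01 -0.02 -9.43] [0.    0.    0.003] rows>= 1.9 grasp [ 0.4609 -0.257   0.0257] psi [3.141e+00 1.000e-03 1.918e+00]
t 2.95 F [-1.   1.7  6.1] w 0.0657 q [-0.58  0.51  1.75  0.    0.89 -0.92]
```

```bash
python3 -m jog '[[0,0,-4,0,0,0],[0,0,-9,0,0,0],[0,0,-12,0,0,0],[0,0,-12,0,0,0],[0,0,-12,0,0,0]]' >/dev/null;python3 go.py .574 -.0493 .146 1.578
```

```text
row [15.64 17.73 -0.18] [-0.001 -0.001  0.34 ] rows>= 4.7 grasp [ 0.4603 -0.2566  0.1442] psi [-3.141e+00 -1.000e-03  1.918e+00]
t 3.45 F [-0.5 -0.1 -5.1] w 0.0658 q [-0.58  0.33  1.68 -0.    1.14 -0.93]
```

```bash
python3 -m jog '[[3,3.5,-0.2,0,0,0.1],[6,7,-0.2,0,0,0.2],[9.2,10.5,-0.2,0,0,0.3],[12.4,14,-0.2,0,0,0.34],[14.5,16.4,-0.2,0,0,0.34],[15.64,17.73,-0.2,0,0,0.34],[15.64,17.73,-0.2,0,0,0.34],[15.64,17.73,-0.2,0,0,0.34]]' >/dev/null;python3 go.py .574 -.0493 .0445 1.578
python3 - <<'E'
from h import *
from station import ctrl
S=[]
for n in("wrist","scene","side"):
    c=ctrl.camera(n);pickle.dump(c,open(n+"2.pkl","wb"));S.append(c)
c=S[0];im=c["img"].copy()
for P in(box([.574,-.0493,.0075],.104,.19,.018,.018),box([.574,-.0493,.0075],.124,.33,.012,.012,0,.055)):
    for q in proj(c,P):cv2.circle(im,tuple(int(round(t*16)) for t in q),40,(255,0,255),-1,shift=4)
cv2.imwrite("pics/w2.png",im)
E
```

```text
row [ 0.07  0.03 10.12] [-0.002 -0.    -0.   ] rows>= 2.0 grasp [ 0.5735 -0.05    0.1457] psi [-3.139 -0.     1.578]
t 4.25 F [-0.7 -0.7 -4.4] w 0.0658 q [-0.15  0.43  1.53 -0.    1.18 -0.16]
```

View pics/w2.png

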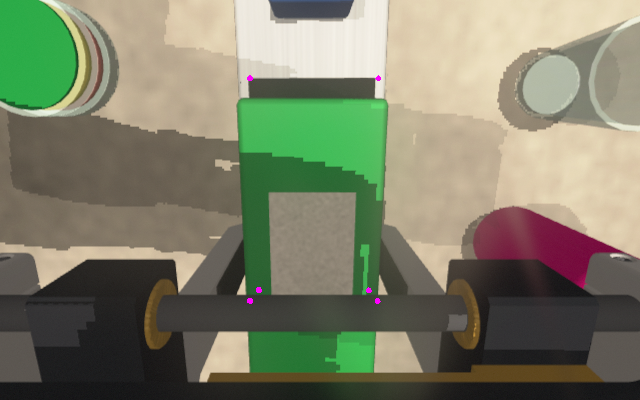

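The wrist view shows the pad's far edge from (249,78) to (376,78), about 1 px from prediction, with the case square over the pad. Lowering it now.

```bash
python3 -m jog '[[0.07,-0.04,4,-0.002,0,0],[0.07,-0.04,7.5,-0.002,0,0],[0.07,-0.04,9.2,-0.002,0,0],[0.07,-0.04,9.8,-0.002,0,0],[0.07,-0.04,10.1,-0.002,0,0],[0.07,-0.04,10.15,-0.002,0,0],[0.07,-0.04,10.15,-0.002,0,0]]' >/dev/null;python3 go.py .573 -.0493 .0445 1.578
```

```text
row [-0.03 -0.11  0.23] [ 0.004  0.    -0.   ] rows>= 0.1 grasp [ 0.5747 -0.049   0.0468] psi [3.138 0.    1.578]
t 5.1 F [ 0.5 -0.4 -3.8] w 0.0655 q [-0.15  0.56  1.6   0.    0.98 -0.16]
```

```bash
python3 -m jog '[[0,-0.05,0.1,0.002,0,0],[0,-0.05,0.2,0.002,0,0],[0,-0.05,0.25,0.002,0,0],[0,-0.05,0.25,0.002,0,0]]' >/dev/null;python3 go.py .573 -.0493 .0445 1.578
```

```text
row [-0.05 -0.04 -0.08] [ 0.  0. -0.] rows>= 0.0 grasp [ 0.5735 -0.0488  0.0437] psi [3.141 0.    1.578]
t 5.5 F [-3.6  0.6  3.2] w 0.0654 q [-0.15  0.56  1.6  -0.    0.98 -0.16]
```

```bash
python3 -m jog '[[0,0,0,0,0,0],[0,0,0,0,0,0],[0,0,0,0,0,0],[0,0,-1,0,0,0],[0,0,-5,0,0,0],[0,0,-10,0,0,0],[0,0,-14,0,0,0],[0,0,-14,0,0,0]]' 100;python3 go.py .61 -.33 .18 1.455
```

```text
time_s: 6.3
ee_pos: [0.5736, -0.0488, 0.3703]
eef_rot: [3.132, 0.002, 1.578]
force: [0.2, 0.7, -1.1]
grip_width: 0.0941
grip_force: 0.0
row [-28.15   3.43   1.07] [0.01  0.001 0.123] rows>= 5.7 grasp [ 0.5754 -0.049   0.1899] psi [3.132e+00 2.000e-03 1.578e+00]
t 6.3 F [ 0.2  0.7 -1.1] w 0.0941 q [-0.15  0.38  1.49  0.    1.26 -0.16]
```

```bash
python3 -m jog '[[-5,0.5,1,0,0,0.02],[-10,1.2,1,0,0,0.05],[-15,1.8,1,0,0,0.08],[-20,2.5,1,0,0,0.11],[-25,3.1,1,0,0,0.12],[-28.2,3.4,1,0,0,0.12],[-28.2,3.4,1,0,0,0.12],[-28.2,3.4,1,0,0,0.12]]' >/dev/null
python3 - <<'E'
from h import *
from station import ctrl
from go import row
c=ctrl.camera("wrist");cv2.imwrite("pics/w3.png",c["img"])
print(proj(c,box([.6175,-.3127,-.115],.042,.09,.034,.034)).round()[::2].tolist())
m=mask(c,(150,40,500,300),(22,100,50),(34,255,255));pt=cv2.findNonZero(m)[:,0];print(pt.min(0),pt.max(0))
y,f=fit([(c,m)],(.042,.090,0,.034),[.6175,-.3127,-.115]);print(y,f)
s=ctrl.camera("scene");e=ctrl.camera("side");G=[(45,80,20),(75,255,255)];pickle.dump((s,e),open("after1.pkl","wb"))
v=[(s,mask(s,(270,160,370,235),*G)),(e,mask(e,(290,190,355,260),*G))]
print("green",fit(v,(.066,.150,.018,.056),[.574,-.049,0]))
row(y[0],y[1],.025,y[2]+np.pi/2)
E
```

```text
[[297.0, 217.0], [296.0, 118.0], [342.0, 217.0], [344.0, 118.0]]
[294 118] [341 215]
[ 0.61589    -0.31234579 -0.10163099] 0.02546384819273928
green (array([ 0.5709742 , -0.04990791,  3.13263078]), np.float64(0.16736615797671245))
row [ 1.76  0.44 14.85] [ 0.   -0.   -0.01] rows>= 3.0 grasp [ 0.6095 -0.3293  0.1735] psi [ 3.142 -0.     1.459]
t 7.25 F [0.6 0.1 0.1] w 0.0943 q [-0.55  0.66  1.11  0.    1.37 -0.44]
```

View pics/w3.png

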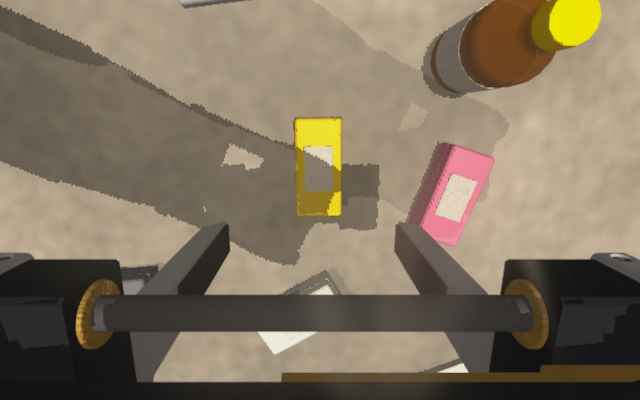

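Wrist view: the yellow case spans (294,118) to (341,215), label up, and neither pink nor reagent is within finger reach. I grasp it.

```bash
python3 -m jog '[[1.76,0.44,4,0,0,-0.01],[1.76,0.44,8,0,0,-0.01],[1.76,0.44,12,0,0,-0.01],[1.76,0.44,14,0,0,-0.01],[1.76,0.44,14.9,0,0,-0.01],[1.76,0.44,14.9,0,0,-0.01],[1.76,0.44,14.9,0,0,-0.01]]' >/dev/null;python3 go.py .6159 -.3123 .025 1.469;  python3 -m jog '[[0,0,0,0,0,0],[0,0,0,0,0,0],[0,0,0,0,0,0],[0,0,0,0,0,0],[0,0,0,0,0,0],[0,0,0,0,0,0],[0,0,0,0,0,0],[0,0,0,0,0,0]]' 0 25; python3 go.py .6159 -.3123 .16 1.469
```

```text
row [ 0.1  -0.03  0.09] [ 0.002  0.001 -0.001] rows>= 0.0 grasp [ 0.6164 -0.3135  0.0259] psi [3.140e+00 1.000e-03 1.468e+00]
t 7.95 F [ 0.  -0.1 -0.2] w 0.0938 q [-0.52  0.81  1.22  0.    1.11 -0.42]
time_s: 8.75
ee_pos: [0.6157, -0.3136, 0.2046]
eef_rot: [3.142, 0.0, 1.468]
force: [-0.0, -0.8, -0.0]
grip_width: 0.0418
grip_force: 25.0
row [ 1.300e-01  1.000e-02 -1.358e+01] [ 0.     0.    -0.001] rows>= 2.7 grasp [ 0.6157 -0.3136  0.0242] psi [3.142 0.    1.468]
t 8.75 F [-0.  -0.8 -0. ] w 0.0418 q [-0.52  0.81  1.22  0.    1.11 -0.42]
```

```bash
python3 -m jog '[[0,0,-4,0,0,0],[0,0,-9,0,0,0],[0,0,-13,0,0,0],[0,0,-15,0,0,0],[0,0,-15,0,0,0],[0,0,-15,0,0,0]]' >/dev/null;python3 go.py .5735 -.106 .17 1.578
```

```text
row [20.21 -6.32  0.29] [-0.001 -0.001 -0.11 ] rows>= 4.2 grasp [ 0.6153 -0.3134  0.1727] psi [-3.140e+00 -1.000e-03  1.468e+00]
t 9.35 F [-0.2  0.1 -1.2] w 0.0418 q [-0.52  0.66  1.12  0.    1.37 -0.42]
```

```bash
python3 -m jog '[[4,-1.2,0,0,0,-0.02],[8.5,-2.5,0,0,0,-0.05],[13,-4,0,0,0,-0.08],[17,-5.3,0,0,0,-0.11],[20.2,-6.3,0,0,0,-0.11],[20.2,-6.3,0,0,0,-0.11],[20.2,-6.3,0,0,0,-0.11],[20.2,-6.3,0,0,0,-0.11]]' >/dev/null
python3 - <<'E'
from h import *
from station import ctrl
from go import row
c=ctrl.camera("wrist");pickle.dump(c,open("w4.pkl","wb"));im=c["img"].copy()
for P in(box([.574,-.0493,.0075],.104,.19,.018,.018),box([.5735,-.0488,.0075],.066,.15,.056,.056)):
    for q in proj(c,P):cv2.circle(im,tuple(int(round(t*16)) for t in q),32,(255,0,255),-1,shift=4)
cv2.imwrite("pics/w4.png",im)
row(.5735,-.05,.0812,1.578)
E
```

```text
row [5.71 0.01 9.2 ] [-0.001 -0.    -0.001] rows>= 2.2 grasp [ 0.5736 -0.1071  0.1732] psi [-3.14  -0.     1.577]
t 10.2 F [ 0.8  0.2 -2.6] w 0.0419 q [-0.25  0.42  1.48 -0.    1.24 -0.25]
```

View pics/w4.png

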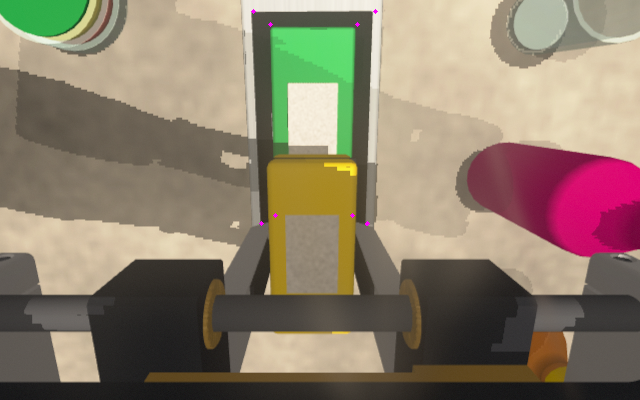

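The wrist view shows the green case centred on the pad in x, with its far edge at row 28, about 2 mm to the robot's right of plan, which is fine. The yellow case is straight in the grip. I place it.

```bash
python3 -m jog '[[4,0,0,0,0,0],[5.5,0,2.5,0,0,0],[5.5,0,5.5,0,0,0],[5.5,0,7.5,0,0,0],[5.5,0,8.6,0,0,0],[5.5,0,8.9,0,0,0],[5.5,0,9.1,0,0,0],[5.5,0,9.1,0,0,0]]' >/dev/null;python3 go.py .573 -.0523 .0802 1.578
```

```text
row [-0.08 -0.06  0.37] [ 0.001  0.    -0.001] rows>= 0.1 grasp [ 0.5738 -0.0515  0.0839] psi [3.141 0.    1.577]
t 11.0 F [-0.7 -0.5 -2. ] w 0.0421 q [-0.15  0.51  1.58 -0.    1.05 -0.16]
```

```bash
python3 -m jog '[[0,-0.05,0.1,0,0,0],[0,-0.05,0.2,0,0,0],[0,-0.05,0.27,0,0,0],[0,-0.05,0.27,0,0,0]]' >/dev/null;python3 go.py .573 -.0523 .0802 1.578
```

```text
row [-0.11  0.01  0.04] [ 0.  0. -0.] rows>= 0.0 grasp [ 0.5729 -0.0512  0.0806] psi [3.142 0.    1.578]
t 11.4 F [ 0.9 -0.8 -2.3] w 0.0417 q [-0.15  0.51  1.58  0.    1.05 -0.16]
```

```bash
python3 -m jog '[[0,0,0.05,0,0,0],[0,0,0.08,0,0,0],[0,0,0.08,0,0,0]]' |grep force;  python3 -m jog '[[0,0,0,0,0,0],[0,0,0,0,0,0],[0,0,0,0,0,0],[0,0,-1,0,0,0],[0,0,-5,0,0,0],[0,0,-10,0,0,0],[0,0,-12,0,0,0],[0,0,-12,0,0,0]]' 100 >/dev/null; python3 go.py .455 .385 .2 2.76
python3 - <<'E'
from h import *
from station import ctrl
s=ctrl.camera("scene");e=ctrl.camera("side");pickle.dump((s,e),open("after2.pkl","wb"))
im=np.hstack([cv2.resize(s["img"][140:340,270:510],None,fx=1.66,fy=1.66),cv2.resize(e["img"][120:320,220:460],None,fx=1.66,fy=1.66)])
cv2.imwrite("pics/a2.png",im)
E
```

```text
force: [-3.1, 0.3, 4.3]
grip_force: 25.0
row [ 43.7  -11.49   0.27] [ 0.005  0.005 -1.182] rows>= 9.0 grasp [ 0.5741 -0.0513  0.2039] psi [3.135e+00 1.000e-03 1.578e+00]
t 12.5 F [-0.7  0.2 -0.2] w 0.0938 q [-0.15  0.37  1.47  0.    1.29 -0.16]
```

View pics/a2.png

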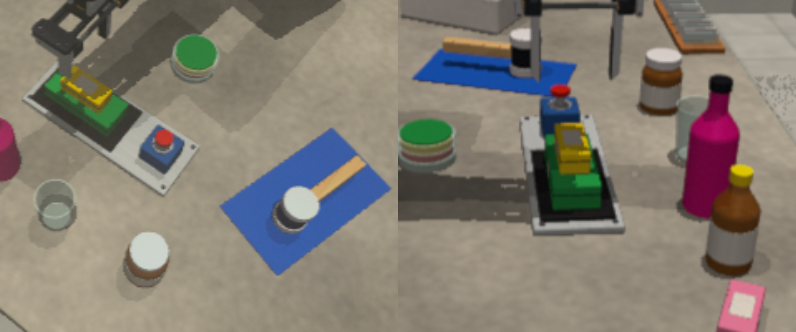

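The stack sits squarely: in the scene half, yellow is at (85,87) on green, and in the side half yellow (572,145) is on green (574,180). Now over to the mallet.

```bash
python3 go.py .52 .365 .2 2.76|head -1; python3 -m jog '[[5,-0.6,0,0,0,-0.14],[10,-1.3,0,0,0,-0.28],[15,-2,0,0,0,-0.42],[20,-2.6,0,0,0,-0.56],[25,-3.3,0,0,0,-0.7],[30,-4,0,0,0,-0.84],[35,-4.5,0,0,0,-0.98],[39,-5,0,0,0,-1.1]]' > /dev/null;  python3 go.py .52 .365 .2 2.76
```

```text
row [ 4.165e+01 -4.980e+00 -4.000e-02] [-0.    -0.    -1.182] rows>= 8.4 grasp [ 0.5727 -0.0511  0.1996] psi [-3.142 -0.     1.578]
row [ 1.01  2.2  -0.22] [-0.002 -0.002 -0.076] rows>= 0.5 grasp [0.5189 0.3406 0.1979] psi [-3.139e+00 -2.000e-03  2.684e+00]
t 13.4 F [0.3 0.2 0.1] w 0.0939 q [ 0.52  0.48  1.33  0.    1.33 -0.59]
```

```bash
python3 -m jog '[[1,1.5,0,0,0,-0.07],[1,1.5,0,0,0,-0.07],[1,1.5,0,0,0,-0.07],[1,1.5,0,0,0,-0.07]]' > /dev/null
python3 - <<'E'
from h import *
from station import ctrl
from go import row
c=ctrl.camera("wrist");pickle.dump(c,open("w5.pkl","wb"));im=c["img"].copy()
h=cv2.cvtColor(im,cv2.COLOR_BGR2HSV)
m=mask(c,(100,0,560,230),(8,60,60),(24,255,255));pt=cv2.findNonZero(m)[:,0].astype(np.float32);r=cv2.minAreaRect(pt);B=cv2.boxPoints(r);print(r)
top=np.array([back(c,b,.054)[:2] for b in B]);print("handle corners z=.054",top.round(4).tolist())
cv2.polylines(im,[B.astype(int)],True,(255,0,255),1)
cv2.imwrite("pics/w5.png",im)
row(.46,.386,.042,2.76)
E
```

```text
((320.7554931640625, 87.25471496582031), (158.47549438476562, 27.449600219726562), 85.69133758544922)
handle corners z=.054 [[0.374, 0.4048], [0.3813, 0.4262], [0.5068, 0.3872], [0.4989, 0.3634]]
row [ 6.57  0.6  15.74] [-0.001 -0.    -0.015] rows>= 3.4 grasp [0.5183 0.3551 0.1994] psi [-3.141 -0.     2.745]
t 13.85 F [-1.7  0.   1. ] w 0.0938 q [ 0.54  0.49  1.31 -0.    1.34 -0.63]
```

View pics/w5.png

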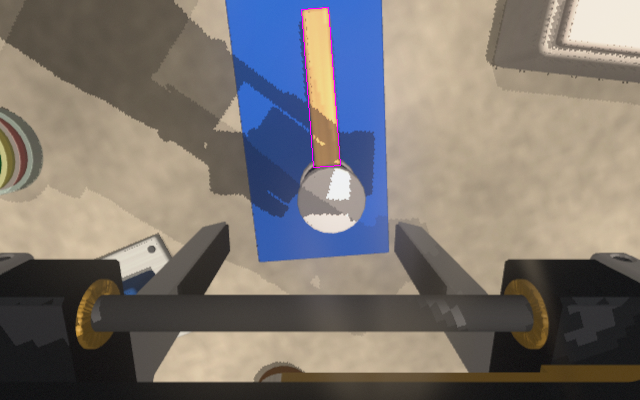

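The wrist view shows the handle from (316,9) to (327,166) and the head face centred near (332,198). I work out the grip.

Run:
```python
from h import *
from go import row
c=pickle.load(open("w5.pkl","rb"))
H=back(c,(332,199),.08)[:2];E=np.array([.3777,.4155]);d=E-H;print(H,np.linalg.norm(d));d/=np.linalg.norm(d);yaw=np.arctan2(-d[1],-d[0])
u=np.array([-np.cos(-.311),-np.sin(-.311)])
G=E-.107*u;print("yaw",yaw,"grip",G,H+.053*d);G=(G+H+.053*d)/2;row(G[0],G[1],.042,-.311+np.pi)
# mat outline
m=mask(c,(200,0,420,290),(105,120,60),(125,255,255));q=cv2.findNonZero(m)[:,0];print("mat near edge",back(c,(258,262),.004).round(3),back(c,(388,252),.004).round(3))
```

```text
[0.52668403 0.36941763] 0.1559481478884886
yaw -0.29997679033452995 grip [0.479567   0.38275684] [0.47605083 0.38507902]
row [ 4.85  1.09 15.74] [-0.001 -0.    -0.085] rows>= 3.3 grasp [0.5183 0.3551 0.1994] psi [-3.141 -0.     2.745]
t 13.85 F [-1.7  0.   1. ] w 0.0938 q [ 0.54  0.49  1.31 -0.    1.34 -0.63]
mat near edge [0.583 0.261 0.004] [0.628 0.402 0.004]
```

```bash
python3 -m jog '[[4.85,1.09,2,0,0,-0.088],[4.85,1.09,6,0,0,-0.088],[4.85,1.09,10,0,0,-0.088],[4.85,1.09,13.5,0,0,-0.088],[4.85,1.09,15.2,0,0,-0.088],[4.85,1.09,15.75,0,0,-0.088],[4.85,1.09,15.75,0,0,-0.088],[4.85,1.09,15.75,0,0,-0.088]]' > /dev/null; python3 go.py .478 .384 .042 2.836; python3 -m jog '[[0,0,0,0,0,0],[0,0,0,0,0,0],[0,0,0,0,0,0],[0,0,0,0,0,0],[0,0,0,0,0,0],[0,0,0,0,0,0],[0,0,0,0,0,0],[0,0,0,0,0,0]]' 0 60; python3 go.py .478 .384 .15 2.836
```

```text
row [-0.05 -0.08  0.16] [ 0.002  0.001 -0.001] rows>= 0.0 grasp [0.4781 0.3851 0.0436] psi [3.140e+00 1.000e-03 2.835e+00]
t 14.65 F [-0.4  0.3  0.2] w 0.094 q [ 0.62  0.63  1.48  0.    1.02 -0.65]
time_s: 15.45
ee_pos: [0.4773, 0.385, 0.2226]
eef_rot: [-3.142, -0.0, 2.836]
force: [0.0, 0.2, 0.4]
grip_width: 0.0336
grip_force: 0.0
row [ -0.09  -0.08 -10.78] [-0. -0. -0.] rows>= 2.2 grasp [0.4773 0.385  0.0422] psi [-3.142 -0.     2.836]
t 15.45 F [0.  0.2 0.4] w 0.0336 q [ 0.62  0.64  1.48  0.    1.02 -0.65]
```

```bash
python3 -m jog '[[0,0,0,0,0,0],[0,0,0,0,0,0],[0,0,0,0,0,0],[0,0,0,0,0,0]]'; python3 -m jog '[[0,0,-1,0,0,0],[0,0,-4,0,0,0],[0,0,-8,0,0,0],[0,0,-12,0,0,0],[0,0,-14,0,0,0],[0,0,-14,0,0,0],[0,0,-14,0,0,0]]' | grep -E "grip|force"
python3 - <<'E'
from h import *
from station import ctrl
from go import row
s,e=ctrl.camera("scene"),ctrl.camera("side");pickle.dump((s,e),open("m1.pkl","wb"))
g=ctrl.get_obs()["ee_pos"]-[0,0,ctrl.tcp_to_grasp];a=2.836-np.pi;ux=np.array([np.cos(a),np.sin(a),0])
H=g+.054*ux
print("head c",H,"expected side px head top/bottom",proj(e,[H+[0,0,.038],H-[0,0,.038],g-.106*ux]).round(1).tolist(),proj(s,[H+[0,0,.038],g-.106*ux]).round(1).tolist())
u,v=proj(e,H)[0].astype(int);cr=e["img"][max(0,v-80):v+70,u-110:u+110];cv2.imwrite("pics/m1.png",cv2.resize(cr,None,fx=3.5,fy=3.5));print(u,v)
row(.53,.12,.2,2.836)
E
```

```text
time_s: 15.85
ee_pos: [0.4773, 0.385, 0.2226]
eef_rot: [3.142, 0.0, 2.836]
force: [1.3, 0.1, -1.0]
grip_width: 0.0234
grip_force: 60.0
force: [0.0, -0.6, -5.5]
grip_width: 0.0233
grip_force: 60.0
head c [0.52866368 0.3686837  0.18020534] expected side px head top/bottom [[296.3, 96.2], [296.2, 121.0], [244.8, 103.9]] [[468.2, 241.8], [506.3, 215.9]]
296 108
row [-13.01 -23.68  -1.94] [-0.003 -0.002 -0.   ] rows>= 5.4 grasp [0.4767 0.3846 0.1802] psi [-3.139e+00 -2.000e-03  2.836e+00]
t 16.65 F [ 0.1  0.2 -4.8] w 0.0238 q [ 0.62  0.48  1.38  0.    1.29 -0.65]
```

View pics/m1.png

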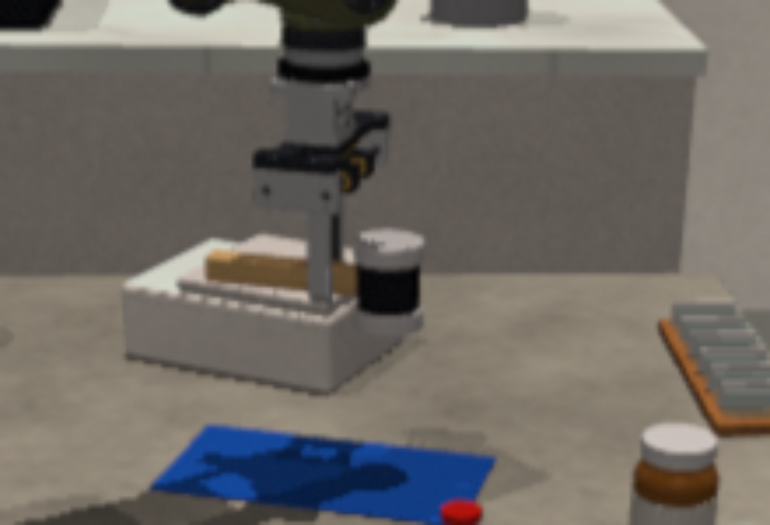

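The side view shows the mallet level in the grip with head, handle and mat clear. I check the pin by triangulation and then hover over it.

Run:
```python
from h import *
from go import row
s,e=pickle.load(open("m1.pkl","rb"));uv=[]
for c,r in((s,(355,210,382,240)),(e,(305,166,332,185))):
    h=cv2.cvtColor(c["img"],cv2.COLOR_BGR2HSV);h[...,0]=(h[...,0].astype(int)+90)%180
    m=cv2.inRange(h,(80,150,80),(100,255,255));q=np.zeros_like(m);x0,y0,x1,y1=r;q[y0:y1,x0:x1]=m[y0:y1,x0:x1]
    p=cv2.findNonZero(q)[:,0];uv.append(((p.min(0)+p.max(0))/2).astype(float))
P=[c["intrinsics"]@np.c_[c["R"],c["t"]] for c in(s,e)]
X=cv2.triangulatePoints(*map(np.array,P),uv[0],uv[1]);print((X[:3]/X[3]).ravel(),uv)
row(.5205,.137,.19,2.836)
```

```text
[0.57165937 0.12036131 0.08287672] [array([368.5, 222.5]), array([317.5, 174.5])]
row [-11.6  -22.34  -0.95] [-0.003 -0.002 -0.   ] rows>= 5.0 grasp [0.4767 0.3846 0.1802] psi [-3.139e+00 -2.000e-03  2.836e+00]
t 16.65 F [ 0.1  0.2 -4.8] w 0.0238 q [ 0.62  0.48  1.38  0.    1.29 -0.65]
```

```bash
python3 -m jog '[[-2.1,-4,-0.5,0,0,0],[-4.3,-8.2,-1,0,0,0],[-6.4,-12.4,-1,0,0,0],[-8.6,-16.6,-1,0,0,0],[-10.6,-20.4,-1,0,0,0],[-11.6,-22.3,-1,-0.002,-0.002,0],[-11.6,-22.3,-1,-0.002,-0.002,0],[-11.6,-22.3,-1,-0.002,-0.002,0]]' >/dev/null; python3 -m jog '[[0,0,0,0,0,0],[0,0,0,0,0,0]]' >/dev/null; python3 go.py .5205 .137 .188 2.836
```

```text
row [-0.03 -0.14  0.38] [0.002 0.001 0.001] rows>= 0.1 grasp [0.521  0.1386 0.1918] psi [3.140e+00 1.000e-03 2.837e+00]
t 17.65 F [-0.2  0.1 -5.4] w 0.0232 q [ 0.19  0.3   1.59  0.    1.24 -1.07]
```

```bash
python3 -m jog '[[0,-0.14,2.2,0,0,0],[0,-0.14,5,0,0,0],[0,-0.14,8,0,0,0],[0,-0.14,9.2,0,0,0]]'; python3 go.py .5205 .137 .188 2.836;  python3 -m jog '[[0,0,-2,0,0,0],[0,0,-6,0,0,0],[0,0,-9.2,0,0,0],[0,0,-9.2,0,0,0],[0,0,-9.2,0,0,0]]'; python3 go.py .5205 .137 .188 2.836
```

```text
time_s: 18.05
ee_pos: [0.5203, 0.1372, 0.28]
eef_rot: [3.139, 0.001, 2.837]
force: [-17.3, 3.9, 33.1]
grip_width: 0.0241
grip_force: 60.0
row [-0.03  0.   -8.84] [0.002 0.001 0.001] rows>= 1.8 grasp [0.5206 0.1376 0.0996] psi [3.139e+00 1.000e-03 2.837e+00]
t 18.05 F [-17.3   3.9  33.1] w 0.0241 q [ 0.19  0.41  1.68  0.    1.05 -1.08]
time_s: 18.55
ee_pos: [0.5201, 0.1365, 0.3722]
eef_rot: [3.14, 0.002, 2.836]
force: [-0.4, 0.6, -5.4]
grip_width: 0.0237
grip_force: 60.0
row [-0.02  0.06  0.38] [0.002 0.002 0.   ] rows>= 0.1 grasp [0.5206 0.1368 0.1918] psi [3.140e+00 2.000e-03 2.836e+00]
t 18.55 F [-0.4  0.6 -5.4] w 0.0237 q [ 0.19  0.3   1.6   0.    1.24 -1.08]
```

Run:
```python
from h import *
from station import ctrl
s,e=ctrl.camera("scene"),ctrl.camera("side");pickle.dump((s,e),open("m2.pkl","wb"))
h=cv2.cvtColor(e["img"],cv2.COLOR_BGR2HSV);h[...,0]=(h[...,0].astype(int)+90)%180
m=cv2.inRange(h,(80,150,80),(100,255,255));q=np.zeros_like(m);q[160:195,300:335]=m[160:195,300:335]
p=cv2.findNonZero(q)[:,0];print("red side",p.min(0),p.max(0))
for z in(.057,.062,.067,.072,.083,.087):print(z,proj(e,[.5717,.1204,z]).round(1))
g=ctrl.get_obs()["ee_pos"]-[0,0,ctrl.tcp_to_grasp];a=2.836-np.pi;ux=np.array([np.cos(a),np.sin(a),0]);H=g+.054*ux
print(proj(e,[H,g-.106*ux]).round(),proj(s,[H,g-.106*ux]).round())
A=e["img"][90:210,220:400];B=s["img"][130:280,320:470]
cv2.imwrite("pics/m2.png",np.hstack([cv2.resize(A,(540,360),interpolation=cv2.INTER_CUBIC)[:, :430],cv2.resize(B,(360,360),interpolation=cv2.INTER_CUBIC)]))
```

```text
red side [313 178] [322 184]
0.057 [[317.  183.2]]
0.062 [[317.1 181.5]]
0.067 [[317.1 179.8]]
0.072 [[317.1 178.1]]
0.083 [[317.2 174.3]]
0.087 [[317.3 172.9]]
[[318. 136.]
 [258. 130.]] [[372. 205.]
 [418. 176.]]
```

Run:
```python
from h import *
_,e1=pickle.load(open("m1.pkl","rb"));s,e=pickle.load(open("m2.pkl","rb"))
def soft(c):
    I=c["img"][160:195,300:335].astype(float);r=np.clip(I[...,2]-np.maximum(I[...,1],I[...,0])-40,0,None);r/=r.max();yy,xx=np.mgrid[160:195,300:335];return r.sum(),(r*yy).sum()/r.sum()
print(soft(e1),soft(e))
for d in(0,.004,.016,.018,.02):
    a=np.linspace(0,6.28,60);P=np.array([[.5717+.016*np.cos(t),.1204+.016*np.sin(t),z-d] for t in a for z in(.077,.087)])
    m=hullmask(proj(e,P),8);y,x=np.nonzero(m);print(d,m.sum()/64,y.mean()/8-.5)
for n,c,r in(("side",e,(235,110,310,150)),("scene",s,(375,155,440,215))):
    m=mask(c,r,(8,70,60),(24,255,255));p=cv2.findNonZero(m)[:,0].astype(np.float32);print(n,cv2.boxPoints(cv2.minAreaRect(p)).round(1).tolist())
from station import ctrl
g=ctrl.get_obs()["ee_pos"]-[0,0,ctrl.tcp_to_grasp];a=2.836-np.pi
for t in(-.2,-.1,0,.1,.2):
    ux=np.array([np.cos(a)*np.cos(t),np.sin(a)*np.cos(t),np.sin(t)]);print("tilt",t,proj(e,[g-.106*ux,g-.03*ux]).round(1).tolist(),proj(s,[g-.106*ux]).round(1).tolist())
```

```text
(np.float64(45.425), np.float64(173.75454045129337)) (np.float64(44.58974358974359), np.float64(181.23864289821736))
0 93.71875 174.6749124708236
0.004 93.8125 176.047426715523
0.016 93.53125 180.15699131306383
0.018 93.890625 180.84005242136794
0.02 93.984375 181.50858270989193
side [[256.70001220703125, 137.5], [257.1000061035156, 125.5999984741211], [291.3999938964844, 127.0], [290.8999938964844, 138.89999389648438]]
scene [[404.8999938964844, 175.10000610351562], [411.1000061035156, 174.5], [412.20001220703125, 186.6999969482422], [406.0, 187.3000030517578]]
tilt -0.2 [[258.3, 122.0], [286.4, 130.5]] [[418.8, 172.2]]
tilt -0.1 [[257.9, 125.8], [286.3, 131.6]] [[418.4, 174.0]]
tilt 0 [[257.8, 129.7], [286.2, 132.7]] [[417.7, 176.1]]
tilt 0.1 [[258.1, 133.6], [286.3, 133.8]] [[416.7, 178.2]]
tilt 0.2 [[258.9, 137.4], [286.4, 134.9]] [[415.5, 180.5]]
```

Pin is home: it shifted 7.5 px, the full 20 mm, and the blow ended at 38 N against the stop. The mallet turned about 0.065 rad in the grip, head up, so I tilt to compensate and take it back.

```bash
python3 go.py .4773 .385 .16 2.836; python3 -m jog '[[2.1,4,0,0,0,0],[4.3,8.2,0,0,0,0],[6.5,12.4,0,0,0,0],[8.7,16.6,1,0,0,0],[10.8,20.6,2,0,0,0],[11.6,22.35,3,0,0,0],[11.6,22.35,3,0,0,0],[11.6,22.35,3,0,0,0]]' >/dev/null; python3 -m jog '[[-1.17,0,0,0,0.065,0],[-1.17,0,0,0,0.065,0],[-1.17,0,0,0,0.065,0]]'>/dev/null;python3 go.py .4773 .385 .046 2.836
```

```text
row [11.56 22.43  3.06] [ 0.001 -0.001  0.   ] rows>= 5.1 grasp [0.5201 0.1365 0.1904] psi [ 3.141e+00 -1.000e-03  2.836e+00]
t 18.65 F [ 0.  -0.5 -4.3] w 0.0234 q [ 0.19  0.3   1.6   0.    1.24 -1.08]
row [ 0.52  0.13 11.69] [ 0.002 -0.061 -0.002] rows>= 2.3 grasp [0.4782 0.3834 0.1627] psi [ 3.14  -0.061  2.834]
t 19.75 F [ 0.1  0.7 -5.1] w 0.0235 q [ 0.6   0.51  1.37  0.05  1.29 -0.68]
```

```bash
python3 - <<'E'
from h import *
from station import ctrl
from scipy.spatial.transform import Rotation as R
e=ctrl.camera("side");o=ctrl.get_obs();g=o["ee_pos"]+R.from_euler("xyz",o["eef_rot"]).apply([0,0,ctrl.tcp_to_grasp]);print(g)
a=2.836-np.pi
for t in(-.1,0,.1):
    ux=np.array([np.cos(a)*np.cos(t),np.sin(a)*np.cos(t),np.sin(t)]);q=proj(e,[g-.106*ux,g-.03*ux]);print(t,q.round(1).tolist(),(q[1]-q[0])[1]/(q[1]-q[0])[0])
u,v=proj(e,g-.07*ux)[0].astype(int)
m=mask(e,(u-35,v-20,u+35,v+20),(8,70,60),(24,255,255));p=cv2.findNonZero(m)[:,0].astype(np.float32);B=cv2.boxPoints(cv2.minAreaRect(p));print(B.round(1).tolist())
E
python3 -m jog '[[-0.2,0.12,4,0,0,0],[-0.38,0.12,8,0,0,0],[-0.5,0.12,10,0,0,0],[-0.55,0.12,11,0,0,0],[-0.58,0.12,11.6,0,0,0],[-0.58,0.12,11.65,0,0,0],[-0.58,0.12,11.65,0,0,0]]'; python3 go.py .4773 .385 .046 2.836
```

```text
[0.47790764 0.38372474 0.16280019]
-0.1 [[245.3, 106.2], [269.4, 111.0]] 0.1970844258680818
0 [[245.3, 109.6], [269.4, 111.9]] 0.09704010961766293
0.1 [[245.6, 113.0], [269.4, 112.9]] -0.0032575472286304604
[[244.5, 113.69999694824219], [245.1999969482422, 104.5], [274.3999938964844, 106.80000305175781], [273.70001220703125, 116.0999984741211]]
time_s: 20.5
ee_pos: [0.4874, 0.3827, 0.2274]
eef_rot: [3.138, -0.062, 2.836]
force: [-0.2, 0.7, -4.3]
grip_width: 0.0232
grip_force: 60.0
row [ 1.03 -0.08  0.17] [ 0.003 -0.062 -0.   ] rows>= 0.4 grasp [0.477  0.3866 0.0474] psi [ 3.138 -0.062  2.836]
t 20.5 F [-0.2  0.7 -4.3] w 0.0232 q [ 0.6   0.65  1.45  0.06  1.08 -0.69]
```

```bash
python3 -m jog '[[-0.01,-0.08,0.2,0,0,0],[-0.02,-0.08,0.4,0,0,0],[-0.03,-0.08,0.5,0,0,0],[-0.03,-0.08,0.5,0,0,0],[-0.03,-0.08,0.5,0,0,0]]'|grep -E "force|ee_pos"
```

```text
ee_pos: [0.487, 0.3818, 0.2213]
force: [0.3, -0.4, -4.5]
grip_force: 60.0
```

```bash
python3 -m jog '[[0,0,0.1,0,0,0],[0,0,0.1,0,0,0]]'|grep -E "force|ee_pos"; python3 -m jog '[[0,0,0.1,0,0,0],[0,0,0.1,0,0,0]]'|grep -E "force|ee_pos"
```

```text
ee_pos: [0.4869, 0.3818, 0.2201]
force: [-0.3, -0.3, -3.7]
grip_force: 60.0
ee_pos: [0.4869, 0.3819, 0.2197]
force: [-3.5, -1.1, 1.7]
grip_force: 60.0
```

```bash
python3 -m jog '[[0,0,0,0,0,0],[0,0,0,0,0,0],[0,0,0,0,0,0],[0,0,0,0,0,0],[0,0,0,0,0,0]]' 100|grep -E "width"; python3 -m jog '[[0,0,-2,0,0,0],[0.3,0,-6,0,0,0],[0.6,0,-10,0,0,0],[0.9,0,-14,0,0,0],[1,0,-17,0,0,0],[1,0,-17,0,0,0],[1,0,-17,0,0,0]]'|grep -E "time|width"
python3 - <<'E'
from h import *
from station import ctrl
s,e=ctrl.camera("scene"),ctrl.camera("side")
A=s["img"][140:320,280:520];B=e["img"][110:290,220:460]
cv2.imwrite("pics/fin.png",np.vstack([cv2.resize(A,(400,300),interpolation=cv2.INTER_CUBIC),cv2.resize(B,(400,300),interpolation=cv2.INTER_CUBIC)]))
E
```

```text
grip_width: 0.0602
time_s: 22.6
grip_width: 0.0942
```

View pics/fin.png

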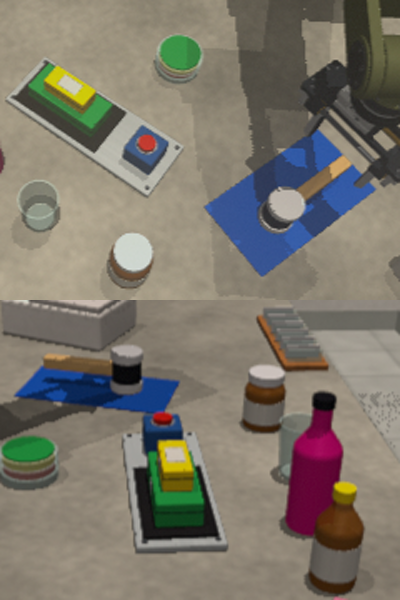

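The final views show the pin seated at (147,144) in the scene half, and the mallet standing on the mat at (285,207). I check the stack's centring numerically before handing in.

Run:
```python
from h import *
from station import ctrl
s,e=ctrl.camera("scene"),ctrl.camera("side")
Y=[(20,100,50),(35,255,255)];G=[(45,80,20),(80,255,255)]
pr=proj(s,[.573,-.051,.07])[0].astype(int),proj(e,[.573,-.051,.07])[0].astype(int)
roi=[(p[0]-35,p[1]-28,p[0]+35,p[1]+28) for p in pr]
v=[(c,mask(c,r,*Y)) for c,r in zip((s,e),roi)];print("yellow",fit(v,(.042,.09,.056,.090),[.573,-.051,0]))
roi=[(p[0]-45,p[1]-40,p[0]+45,p[1]+45) for p in pr]
T=[(c,cv2.bitwise_or(mask(c,r,*G),mask(c,r,*Y))) for c,r in zip((s,e),roi)]
for c,m in T:
    print("mask",cv2.boundingRect(m),"pred green",[cv2.boundingRect(proj(c,box([.573,y,.0075],.066,.15,.018,.056)).astype(np.float32)) for y in(-.046,-.051,-.056)])
```

```text
yellow (array([ 0.57254248, -0.04984061,  3.1465348 ]), np.float64(0.06784242050114497))
mask (297, 178, 51, 42) pred green [(296, 177, 53, 47), (295, 176, 53, 47), (294, 175, 52, 47)]
mask (308, 194, 35, 53) pred green [(307, 199, 35, 48), (307, 200, 36, 48), (307, 201, 36, 48)]
```

```bash
python3 -c "
from station import ctrl
print(ctrl.hand_in())"
```

```text
the job is handed in; nothing more can be done
None
```

The job is handed in at about 23 s: the green case is on the pad with the yellow case centred on top to within about 3 mm. The pin was knocked fully home in one blow, and the mallet is back standing on its head on the mat.

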